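Park the slicer's food holder behind its spring catch

ROBOT

A 6-joint arm with a two-finger parallel gripper is mounted at the origin on a cart in front of the work surface, level with it; the furniture and walls round the work are solid. World frame = base frame: x ahead of the robot, y to its left, z up, the work surface at z = 0. Lengths are in m, angles in degrees, forces in N, time in s.
With the tool pointing down it reaches from about 0.3 to 0.75 m from the base axis. Payload 8.5 kg.
Tool frame: the origin (TCP) lies between the finger pads; the fingertips stand 17 mm ahead of it and the grasp point (between the pads) lies 2 mm behind it (env.tip_reach is the distance from the TCP to the fingertips, in m); z points along the fingers, y is the line along which they close (so a half turn about z gives the same grasp; the last joint's range is limited). The gripper opens to 85 mm and grips with 20 to 120 N. Pads are 22 mm wide; open, the fingers measure 114 mm over their backs; the gripper's body (76 mm by 85 mm) begins 54 mm behind the grasp point. The pads swing forward as they close: fully open they stand 13 mm farther back than shut.
Start: joints at [52.638, 21.807, 74.336, -0, 83.858, -12.336], TCP at [0.233, 0.498, 0.248] pointing down, gripper open.
Joint ranges: [-178.18, 178.18], [-50.72, 133.34], [12.68, 142.11], [-81.47, 261.47], [9.98, 163.14], [-165.26, 165.26]. Speed limits (degrees/s): [136.94, 136.94, 180, 180, 180, 180].

INTERFACE

Orientations are given as a 3x3 rotation matrix whose columns are the frame's x, y, z axes.
In Python, from rig import env, viewer gives the robot as it stands.
- The arm moves only by the tool move_arm, never from a script. Its argument "motion" is a list of rows, each a list of 2 entries, a list of its own where there are three numbers: the shift along the tool's x, y, z normalised to -1 to 1, where 1 is 50 mm, then the turn, a rotation vector about the tool's x, y, z normalised to -1 to 1, where 1 is 8 degrees. A call has 1 to 20 rows; each row shifts and turns the commanded pose from where the row before left it, along the tool's axes as they then stand; what a row does not reach is not made up. A row lasts 1/10 s, in which the tool goes at most 50 mm and 8.59 degrees, less where a joint would pass 70% of its speed; a pose out of reach is approached as far as the arm can. A call with a number of a shift or a turn outside -1 to 1 is refused whole. A call with a gripper value outside its range is refused whole. "claw" is the closure, from 0 (fully open) to 1 (shut), set as the call begins (left out, the last holds). The fingers move at their own pace and stop on an object; "force" is the grip in N (left out, the last holds). Time passes only in rows, so rows that do not move let the fingers close. It gives the time, the measured TCP pose, the force, the opening and the grip force at its end, in the units of the state.
- env.observe(): the state, without advancing time (a new reading comes with each control period).
- viewer.get_image(name): name is "scene" or "top"; returns a dict with "frame" (400x640x3 uint8, red, green, blue), "depth" (400x640 float32, m along the optical axis (not along the pixel's ray), 0 where there is no reading), "fx", "fy", "cx", "cy" (pixels), "eye" and "attitude" of the camera in the world. Camera axes: x right, y up, looking along -z (the intrinsics and any distortion apply to the point x, -y, -z); pixel columns grow to the right and rows downward; lengths in m; the calibration is good to about 2 mm. A picture is of the moment at which its call begins.
- env.close_job(): hands the job in; it is judged then, once.
The state is a dict: "time_s": time; "q": joint angles; "qvel": joint speeds; "joint_efforts": joint torques, N m; "position": TCP position; "tool_rot": TCP orientation; "ft_force": force on the tool from outside, world axes, zero at the start; "wrist_torque": the same for the moment, N m; "grip_width": finger opening in m; "gripper_force": force on a finger pad.
Only numpy, scipy, OpenCV 4.12 (cv2) and the standard library are available. Lean on these libraries where they do the work, as an engineer would, in place of code of your own. Each camera call takes 0.05 s, during which the arm holds its last target. There are 200 camera calls.

TASK

The slicing is done: park the food holder of the box slicer so that it cannot slide about when the slicer is carried. With the fingers only, push the holder along its rails up to the catch, hold the orange thumb bar of the spring catch down, and keep it down while you push the holder on past the catch, fully home against the bar at the carrying-handle end; then let go, so that the catch springs up behind the holder's steel tab. Never ram the holder against the raised catch, and do not pick up or move anything else.

Things in the scene. Friction and masses are not known exactly. Their poses are not given: they have to be found in the camera images.
- slicer: Box slicer: grey rails and steel plates on a white collecting box, fixed to the worktop, 130 mm wide, y -222 to 110 mm, then a black carrying handle to y = 178. Origin on the worktop at mid-width; y runs along the rails toward the handle, x away from the catch, z up. Numbers below are in this frame, mm. Rails 60 high, end bar at the handle 67, grey catch housing x -117 to -64, y -50 to 38, 66 high.
- grip_back (a point): Centre of the flat back face (the one away from the carrying handle) of the food holder's black grip, where it is pushed: x = 0, 88 mm above the worktop. The grip is 64 mm wide (x), 48 mm long, 65 to 111 mm high, on a white brim 132 wide, 84 long, 60 to 65 mm high: a fingertip behind the grip must stay above 65 mm.
- holder_slide (a joint): Place of the food holder along the rails in m, growing toward the carrying handle; grip_back is at slicer y = joint - 0.174. At 0.160 its steel tab meets the raised catch and it stops; above 0.194 the tab is past the catch; 0.199 is fully home. Slides with about 2 N.
- holder: The food holder; origin on the worktop under its middle, axes as the slicer's, 24 mm ahead of grip_back. On its catch side a steel tab, x -79 to -64, 20 mm long, 60 to 65 mm high, lies 30 to 10 mm behind that origin: its leading edge is 14 mm ahead of the grip's back face.
- thumb_bar (a point): Centre of the top of the catch's orange ridged thumb bar, 28 mm wide (x -112 to -84), 72 mm long along the rails (y -42 to 30), top 86 mm above the worktop when up, 74 when fully down. Pressing anywhere on it works; it moves only up and down, so a fingertip can glide along it.
- catch_press (a joint): How far the catch is pressed in m: 0 up, 0.012 fully down (hard stop). The spring takes about 3 N at first, 4.5 N at the bottom. The tab can pass when it is down 8.5 mm or more. A tab over the nose keeps the catch down by itself; once the tab is past and the bar let go, the catch springs up behind it.
- catch: The spring catch: thumb bar and steel nose in one piece. The nose blocks the holder's tab at x -85 to -68, y 0 to 14, top 68 mm above the worktop when up. Origin at the slicer's origin, lowered as far as the catch is pressed.
- lemon: Bystander: yellow lemon, 83 x 58 x 58 mm, lying loose beside the slicer. Origin at its underside.
- garlic: Bystander: garlic bulb, 53 mm, loose. Origin at its underside.
- salt_shaker: Bystander: glass salt shaker with grey cap, 44 mm wide and 90 mm high, loose, off the blade end of the slicer. Origin at its underside.
- tumbler: Bystander: clear drinking glass, 81 mm wide and 91 mm high, loose, off the carrying handle. Origin at its underside.

How it is judged (in metres and radians):
On the way, in this order (a step that is already met when the one before it is completed fails the run):
1. the catch is held down while the holder is still in front of it (value of joint catch_press above 0.008 m and value of joint holder_slide below 0.163 m), for 0.2 s.
2. the holder is fully home past the catch (value of joint holder_slide above 0.195 m).
At the end, for the whole second after the job is handed in: The food holder rests within 6 mm of fully home (holder_slide above 0.193) and the catch stands up behind its tab (catch_press below 0.002) (value of joint holder_slide above 0.193 m and value of joint catch_press below 0.002 m and velocity of joint holder_slide between -0.01 and 0.01 m/s); the robot touches nothing.
It fails at once if the holder is rammed against the catch (more than 40 N between its tab and the catch's nose) (contact force between holder and catch above 40 N).
It fails at once if a bystander (lemon, garlic, salt shaker, glass) is picked up or moved more than 20 mm (distance of any of lemon, garlic, salt_shaker, tumbler from where it was at the start of the episode above 0.02 m).
It fails at once if the arm or the gripper's body, instead of the fingers, presses on the slicer (contact force between the arm and slicer above 5 N).
It also fails if it takes over 38 s, if anything falls off the work surface, if the arm or the gripper's body presses on something with over 40 N, if the wrist force passes 120 N, or if a joint passes its speed limit or range.

## Working session

There is one attempt and no reset: what is moved stays moved. The work goes in short steps, Python scripts to look and compute and a tool call to move; the robot and the scene stay as the last step left them, time stands still between calls to the robot, and variables do not carry over. Pictures are saved under pics/ and viewed, at most 10 in all, crops included, and the job is handed in when it is done.

Besides the shell and the picture viewer there is one more tool, called after ">>>" as name(argument=value, ...) on one line, values as JSON. move_arm: Moves the arm, as the interface text tells. Scaled input: -1 to 1 covers 50 mm each way for a shift and 8 degrees each way for a turn. Its arguments: {"type":"object","properties":{"motion":{"type":"array","items":{"type":"array"}},"claw":{"type":"number"},"force":{"type":"number"}},"required":["motion"]}

```bash
mkdir -p pics; cat > h.py <<'E'
import numpy as np,cv2
from rig import env,viewer
def pt(im,u,v):
    d=np.median([x for x in im["depth"][int(v)-1:int(v)+2,int(u)-1:int(u)+2].ravel() if x>0])
    p=np.array([(u-im["cx"])/im["fx"]*d,-(v-im["cy"])/im["fy"]*d,-d])
    return np.array(im["attitude"])@p+np.array(im["eye"])
def save(im,n): cv2.imwrite("pics/"+n,cv2.cvtColor(im["frame"],cv2.COLOR_RGB2BGR)); np.save(n+".npy",im,allow_pickle=True)
E
python3 - <<'E'
from h import *
for n in("scene","top"):
    im=viewer.get_image(n); save(im,n+"1.png"); print(im["eye"],[im[k] for k in("fx","fy","cx","cy")],[k for k in im])
s=env.observe(); print(s["time_s"],s["tool_rot"],s["ft_force"])
E
```

```text
[0.12023284 0.69291124 0.92535556] [427.08760607621866, 427.08760607621866, 317.1020144890251, 197.07367335628948] ['frame', 'depth', 'fx', 'fy', 'cx', 'cy', 'eye', 'attitude']
[0.46160425 0.06231799 1.06511311] [442.50614185138755, 442.50614185138755, 322.45107011398767, 201.23259942374656] ['frame', 'depth', 'fx', 'fy', 'cx', 'cy', 'eye', 'attitude']
0.1 [[-9.06103882e-01  4.23054536e-01 -7.83371549e-04]
 [ 4.23055168e-01  9.06103362e-01 -1.01140154e-03]
 [ 2.81937584e-04 -1.24784425e-03 -9.99999182e-01]] [-0.0201654  -0.80954988  0.28728987]
```

View pics/top1.png

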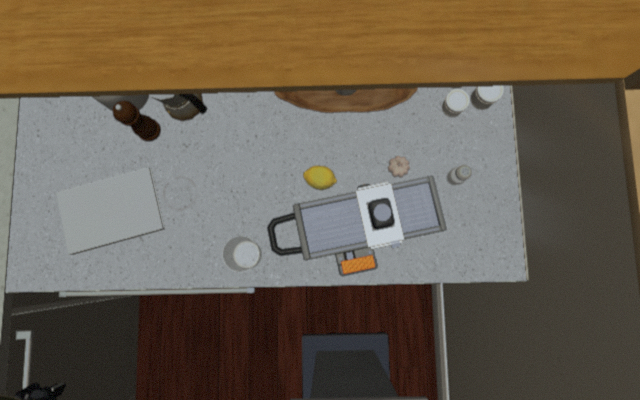

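View pics/scene1.png

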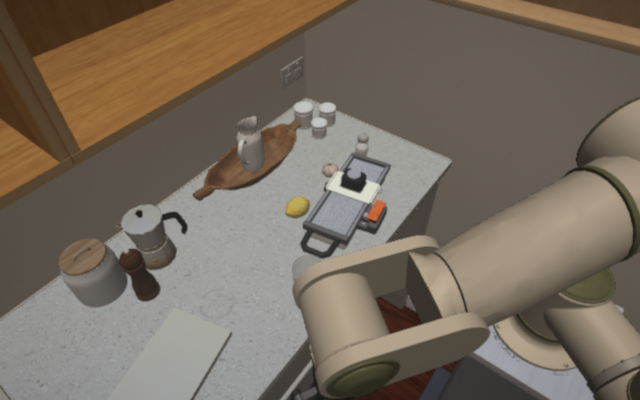

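```bash
python3 - <<'E'
from h import *
im=np.load("top1.png.npy",allow_pickle=True).item()
print(np.round(im["attitude"],3))
c=im["frame"][145:285,255:475]; c=cv2.resize(c,None,fx=3.6,fy=3.6,interpolation=cv2.INTER_CUBIC)
cv2.imwrite("pics/crop1.png",c[:,:,::-1])
hsv=cv2.cvtColor(im["frame"],cv2.COLOR_RGB2HSV)
m=cv2.inRange(hsv,(5,180,120),(18,255,255)); m[:240]=0;m[280:]=0; m[:,:320]=0;m[:,400:]=0
v,u=np.nonzero(m); print(cv2.minAreaRect(np.c_[u,v].astype(np.float32)),len(u)); print(pt(im,u.mean(),v.mean()))
E
```

```text
[[-0.021  0.99  -0.139]
 [-1.    -0.023 -0.009]
 [-0.012  0.139  0.99 ]]
((357.5577392578125, 263.7884521484375), (11.96308422088623, 30.98634910583496), 78.69007110595703) 349
[ 0.45883635 -0.00300234  0.08625172]
```

View pics/crop1.png

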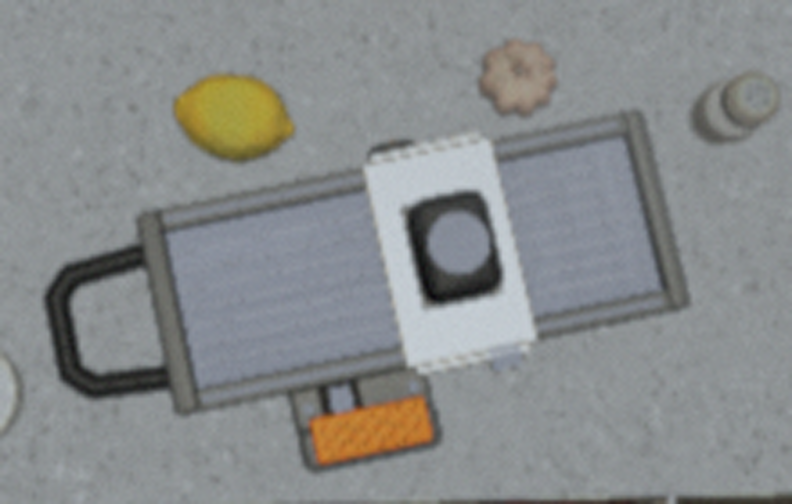

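```bash
python3 - <<'E'
from h import *
im=np.load("top1.png.npy",allow_pickle=True).item()
A=np.array(im["attitude"]);e=np.array(im["eye"])
def ray(x,y,z):
    u=255+x/3.6;v=145+y/3.6
    r=A@np.array([(u-im["cx"])/im["fx"],-(v-im["cy"])/im["fy"],-1]); return (e+r*(z-e[2])/r[2])
h1,h2=ray(140,214,.067),ray(186,412,.067); b1,b2=ray(638,112,.06),ray(688,303,.06)
P=np.array([h1,h2,b1,b2])[:,:2]; Q=np.array([[.065,.11],[-.065,.11],[.065,-.222],[-.065,-.222]])
tb=pt(im,357.5,263.8)[:2]
P=np.r_[P,[tb]];Q=np.r_[Q,[[-.098,-.006]]]
pc,qc=P.mean(0),Q.mean(0)
U,S,V=np.linalg.svd((Q-qc).T@(P-pc)); R=V.T@np.diag([1,np.linalg.det(V.T@U.T)])@U.T; t=pc-R@qc
print(P,'\nres',(Q@R.T+t-P)); print("yaw",np.degrees(np.arctan2(R[1,0],R[0,0])),t)
inv=lambda p:R.T@(p[:2]-t)
# brim corners z .065, grip top
for n,x,y,z in[("bh1",367,163,.065),("bh2",408,368,.065),("bb1",490,135,.065),("bb2",535,343,.065),("gripc",452,247,.111),("shaker",751,98,.09)]: print(n,inv(ray(x,y,z)))
w=lambda x,y:R@[x,y]+t
for n,p in [("bar c",(-.098,-.006)),("grip0 back",(0,-.09))]: print(n,w(*p))
s=env.observe();print(s["position"],s["tool_rot"])
np.savez("frame.npz",R=R,t=t)
E
```

```text
[[ 0.59618807  0.13636926]
 [ 0.47138695  0.10930879]
 [ 0.65567506 -0.18303174]
 [ 0.53266594 -0.2075705 ]
 [ 0.45935016 -0.00272378]] 
res [[ 0.00083766  0.00315774]
 [-0.0020733   0.00593603]
 [ 0.00336359 -0.00359828]
 [-0.00133938 -0.00334168]
 [-0.00078857 -0.00215381]]
yaw 10.7652731692983 [0.55371614 0.01932184]
bh1 [ 0.06569645 -0.04056994]
bh2 [-0.06619488 -0.03725146]
bb1 [ 0.06691522 -0.1210113 ]
bb2 [-0.06753845 -0.11823438]
gripc [-0.00180282 -0.07473738]
shaker [ 0.05193093 -0.28016201]
bar c [ 0.45856159 -0.00487758]
grip0 back [ 0.57052687 -0.06909422]
[0.23252905 0.49816873 0.24779276] [[-9.06103882e-01  4.23054536e-01 -7.83371549e-04]
 [ 4.23055168e-01  9.06103362e-01 -1.01140154e-03]
 [ 2.81937584e-04 -1.24784425e-03 -9.99999182e-01]]
```

```bash
cat >> h.py <<'E'
def sl():
    f=np.load("frame.npz"); s=env.observe(); p=s["position"]; T=np.array(s["tool_rot"])
    q=f["R"].T@(np.array(p)[:2]-f["t"]); y=np.degrees(np.arctan2(T[1,1],T[0,1]))
    print("t",s["time_s"],"slicer TCP mm",np.round(q*1e3,1),"z",round(p[2]*1e3,1),"yaw tool y",round(y,2),"width",s["grip_width"],"F",np.round(s["ft_force"],1),np.round(T[:,2],3)); return s,q
E
python3 -c "
from h import *
sl(); print(env.tip_reach)"
```

```text
t 0.1 slicer TCP mm [-226.1  530.4] z 247.8 yaw tool y 64.97 width 0.08570965659327193 F [-0.  -0.8  0.3] [-0.001 -0.001 -1.   ]
0.017
```

>>> move_arm(motion=[[[0, 0, 0], [0, 0, 1]], [[0, 0, 0], [0, 0, 1]], [[0, 0, 0], [0, 0, 1]], [[0, 0, 0], [0, 0, 1]], [[0, 0, 0], [0, 0, 1]], [[0, 0, 0], [0, 0, 1]], [[0, 0, 0], [0, 0, 0.78]]], claw=0)

```text
time_s: 0.8
position: [0.2326, 0.4982, 0.248]
tool_rot: [[-0.181, 0.983, -0.001], [0.983, 0.181, -0.001], [-0.001, -0.001, -1.0]]
ft_force: [-0.4, -0.3, -0.5]
grip_width: 0.0855
gripper_force: 0.0
```

```bash
python3 -c "
from h import *
sl()"
```

```text
t 0.8 slicer TCP mm [-226.   530.5] z 248.0 yaw tool y 10.43 width 0.0855053794691208 F [-0.4 -0.3 -0.5] [-0.001 -0.001 -1.   ]
```

>>> move_arm(motion=[[[-0.884, 0.238, 0], [0, 0, 0]], [[-0.884, 0.238, 0], [0, 0, 0]], [[-0.884, 0.238, 0], [0, 0, 0]], [[-0.884, 0.238, 0], [0, 0, 0]], [[-0.884, 0.238, 0], [0, 0, 0]], [[-0.884, 0.238, 0], [0, 0, 0]], [[-0.884, 0.238, 0], [0, 0, 0]], [[-0.884, 0.238, 0], [0, 0, 0]], [[-0.884, 0.238, 0], [0, 0, 0]], [[-0.884, 0.238, 0], [0, 0, 0]], [[-0.884, 0.238, 0], [0, 0, 0]], [[-0.884, 0.238, 0], [0, 0, 0]], [[-0.884, 0.238, 0], [0, 0, 0]], [[-0.884, 0.238, 0], [0, 0, 0]], [[-0.884, 0.238, 0], [0, 0, 0]], [[0, 0, 0], [0, 0, 0]]])

```text
time_s: 2.4
position: [0.5329, -0.1243, 0.2471]
tool_rot: [[-0.182, 0.983, -0.001], [0.983, 0.182, -0.0], [-0.0, -0.001, -1.0]]
ft_force: [-0.3, 0.3, -0.4]
grip_width: 0.0854
gripper_force: 0.0
```

```bash
python3 -c "
from h import *
sl()
im=viewer.get_image('scene'); save(im,'scene2.png')
c=cv2.resize(im['frame'][100:300,250:530],None,fx=2.8,fy=2.8,interpolation=cv2.INTER_CUBIC); cv2.imwrite('pics/c2.png',c[:,:,::-1])"
```

```text
t 2.4 slicer TCP mm [ -47.3 -137.2] z 247.1 yaw tool y 10.47 width 0.08544449817679865 F [-0.3  0.3 -0.4] [-0.001 -0.    -1.   ]
```

View pics/c2.png

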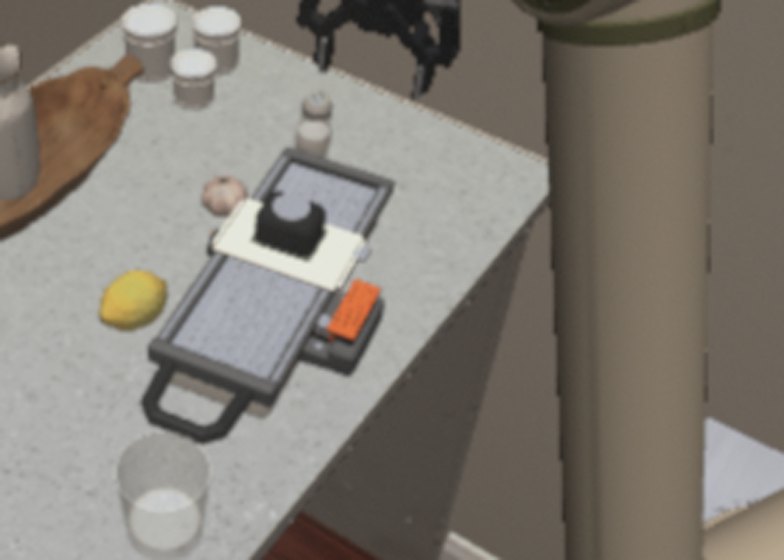

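```bash
python3 -c "
from h import *
im=np.load('scene2.png.npy',allow_pickle=True).item(); f=np.load('frame.npz')
P=[]
for v in range(95,140):
  for u in range(350,420):
    d=im['depth'][v,u]
    if d<=0: continue
    p=np.array([(u-im['cx'])/im['fx']*d,-(v-im['cy'])/im['fy']*d,-d]); p=im['attitude']@p+im['eye']
    q=f['R'].T@(p[:2]-f['t'])*1e3
    if p[2]>.2 and abs(q[0]+47)<70 and abs(q[1]+137)<40: P.append([*q,p[2]*1e3])
P=np.array(P); 
for sgn in(-1,1):
  S=P[sgn*(P[:,0]+47)>20]; S=S[S[:,2].argsort()][:10]; print(np.round(S[::2]))
"
```

```text
[[ -92. -127.  244.]
 [ -97. -134.  245.]
 [ -96. -129.  248.]
 [ -94. -125.  250.]
 [ -98. -129.  251.]]
[[  -5. -131.  242.]
 [  -2. -130.  245.]
 [  -1. -127.  246.]
 [   4. -131.  248.]
 [  -0. -127.  249.]]
```

>>> move_arm(motion=[[[0, 0, 1], [0, 0, 0]], [[0, 0, 1], [0, 0, 0]], [[0, 0, 0.94], [0, 0, 0]], [[0, 0, 0], [0, 0, 0]]])

```text
time_s: 2.85
position: [0.5284, -0.1175, 0.0967]
tool_rot: [[-0.187, 0.982, -0.01], [0.982, 0.187, 0.005], [0.007, -0.009, -1.0]]
ft_force: [-0.4, 0.1, 1.0]
grip_width: 0.0856
gripper_force: 0.0
```

>>> move_arm(motion=[[[0.2, 0, 0], [0, 0, 0]], [[0.2, 0, 0], [0, 0, 0]], [[0.2, 0, 0], [0, 0, 0]], [[0.2, 0, 0], [0, 0, 0]], [[0.2, 0, 0], [0, 0, 0]], [[0.2, 0, 0], [0, 0, 0]], [[0.2, 0, 0], [0, 0, 0]], [[0.2, 0, 0], [0, 0, 0]]])

```text
time_s: 3.65
position: [0.5165, -0.0404, 0.1014]
tool_rot: [[-0.186, 0.983, 0.0], [0.983, 0.186, -0.0], [-0.0, 0.0, -1.0]]
ft_force: [0.5, -2.2, 1.2]
grip_width: 0.0855
gripper_force: 1.3
```

```bash
python3 -c "
from h import *
sl()
im=viewer.get_image('scene'); save(im,'scene3.png')
c=cv2.resize(im['frame'][130:250,290:410],None,fx=5,fy=5,interpolation=cv2.INTER_CUBIC); cv2.imwrite('pics/c3.png',c[:,:,::-1])"
```

```text
t 3.65 slicer TCP mm [-47.7 -51.7] z 101.4 yaw tool y 10.73 width 0.0854555420248667 F [ 0.5 -2.2  1.2] [ 0. -0. -1.]
```

View pics/c3.png

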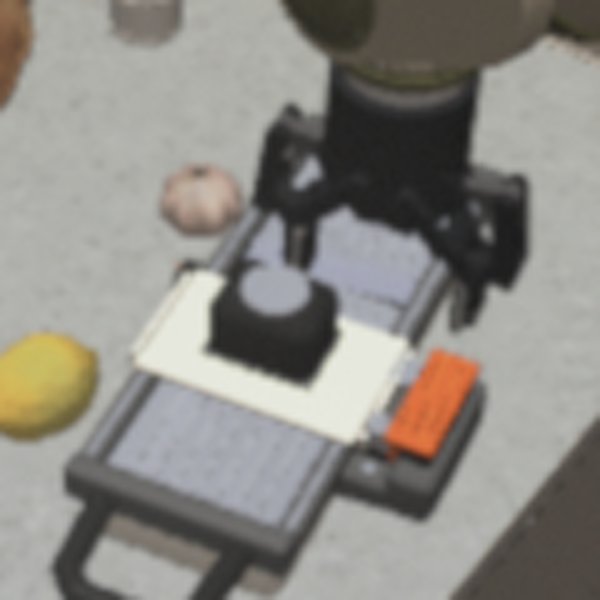

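```bash
cat >> h.py <<'E'
def scray(im,u,v,z):
    f=np.load("frame.npz"); r=np.array(im["attitude"])@np.array([(u-im["cx"])/im["fx"],-(v-im["cy"])/im["fy"],-1])
    p=im["eye"]+r*(z-im["eye"][2])/r[2]; return np.round(f["R"].T@(p[:2]-f["t"])*1e3,1)
E
python3 -c "
from h import *
im=np.load('scene3.png.npy',allow_pickle=True).item()
for n,x,y,z in [('brim catch',360,443,.065),('brim far',133,357,.065),('bar near-handle outer',432,460,.086),('bar hd inner',388,440,.086),('bar back inner',435,350,.086),('bar back outer',480,367,.086),('endbar outer catch',272,560,.067),('endbar outer far',68,480,.067)]: print(n,scray(im,290+x/5,130+y/5,z))"
```

```text
brim catch [-71.2  25.2]
brim far [65.1 22.3]
bar near-handle outer [-114.4   37.1]
bar hd inner [-89.1  34.4]
bar back inner [-87.9 -36.7]
bar back outer [-114.   -35.6]
endbar outer catch [-61.6 118.9]
endbar outer far [ 55.4 117.9]
```

>>> move_arm(motion=[[[0.1, 0, 0], [0, 0, 0]], [[0.1, 0, 0], [0, 0, 0]], [[0.1, 0, 0], [0, 0, 0]], [[0.08, 0, 0], [0, 0, 0]], [[0.06, 0, 0], [0, 0, 0]], [[0, 0, 0], [0, 0, 0]], [[0, 0, 0], [0, 0, 0]]])

```text
time_s: 4.4
position: [0.5125, -0.0194, 0.1012]
tool_rot: [[-0.186, 0.982, -0.0], [0.982, 0.186, 0.0], [0.0, -0.0, -1.0]]
ft_force: [0.4, 0.3, 0.1]
grip_width: 0.0857
gripper_force: 0.0
```

```bash
python3 -c "
from h import *
sl()
im=viewer.get_image('scene'); save(im,'scene4.png')
c=cv2.resize(im['frame'][150:250,290:410],None,fx=6,fy=6,interpolation=cv2.INTER_CUBIC); cv2.imwrite('pics/c4.png',c[:,:,::-1])"
```

```text
t 4.4 slicer TCP mm [-47.7 -30.3] z 101.2 yaw tool y 10.74 width 0.08570469555171321 F [0.4 0.3 0.1] [-0.  0. -1.]
```

View pics/c4.png

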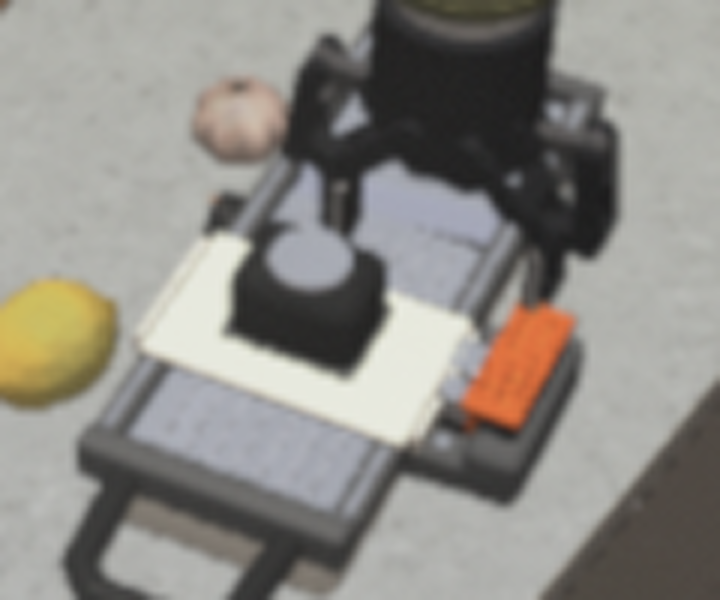

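>>> move_arm(motion=[[[-0.04, 0, 0.1], [0, 0, 0]], [[0, 0, 0.1], [0, 0, 0]], [[0, 0, 0.1], [0, 0, 0]], [[0, 0, 0], [0, 0, 0]], [[0, 0, 0], [0, 0, 0]]])

```text
time_s: 4.95
position: [0.5129, -0.0217, 0.0863]
tool_rot: [[-0.186, 0.982, -0.0], [0.982, 0.186, -0.0], [-0.0, -0.0, -1.0]]
ft_force: [-0.6, -1.3, 3.8]
grip_width: 0.0858
gripper_force: 1.7
```

```bash
python3 -c "
from h import *
sl()
im=np.load('scene4.png.npy',allow_pickle=True).item()
for n,x,y,z in [('brim catch',408,444,.065),('brim far',140,344,.065)]: print(n,scray(im,290+x/6,150+y/6,z))"
```

```text
t 4.95 slicer TCP mm [-47.8 -32.7] z 86.3 yaw tool y 10.74 width 0.08581340389944753 F [-0.6 -1.3  3.8] [-0. -0. -1.]
brim catch [-68.9  47.2]
brim far [63.2 46.1]
```

>>> move_arm(motion=[[[0, 0, 0.08], [0, 0, 0]], [[0, 0, 0.06], [0, 0, 0]], [[0, 0, 0], [0, 0, 0]], [[0, 0, 0], [0, 0, 0]]])

```text
time_s: 5.35
position: [0.5129, -0.0217, 0.0793]
tool_rot: [[-0.186, 0.982, -0.0], [0.982, 0.186, -0.0], [-0.0, -0.0, -1.0]]
ft_force: [-1.1, -2.5, 2.9]
grip_width: 0.0855
gripper_force: 2.2
```

>>> move_arm(motion=[[[0, 0, 0.04], [0, 0, 0]], [[0, 0, 0], [0, 0, 0]], [[0, 0, 0], [0, 0, 0]]])

```text
time_s: 5.65
position: [0.5129, -0.0217, 0.0777]
tool_rot: [[-0.186, 0.982, 0.0], [0.982, 0.186, -0.0], [-0.0, 0.0, -1.0]]
ft_force: [-3.2, -2.7, 9.1]
grip_width: 0.0856
gripper_force: 4.3
```

>>> move_arm(motion=[[[0.1, 0, 0.01], [0, 0, 0]], [[0.1, 0, 0], [0, 0, 0]], [[0.1, 0, 0], [0, 0, 0]], [[0.1, 0, 0], [0, 0, 0]]])

```text
time_s: 6.05
position: [0.5103, -0.0032, 0.0778]
tool_rot: [[-0.187, 0.982, 0.003], [0.982, 0.187, -0.003], [-0.004, 0.003, -1.0]]
ft_force: [0.2, -10.4, 11.1]
grip_width: 0.0855
gripper_force: 6.4
```

>>> move_arm(motion=[[[0.08, 0, 0], [0, 0, 0]], [[0.08, 0, 0], [0, 0, 0]], [[0, 0, 0], [0, 0, 0]]])

```text
time_s: 6.35
position: [0.5087, 0.0052, 0.0778]
tool_rot: [[-0.187, 0.982, 0.003], [0.982, 0.187, -0.002], [-0.003, 0.003, -1.0]]
ft_force: [0.9, -5.6, 10.4]
grip_width: 0.0854
gripper_force: 5.2
```

Passing freely; continue (about 23 mm more).

>>> move_arm(motion=[[[0.08, 0, 0], [0, 0, 0]], [[0.08, 0, 0], [0, 0, 0]], [[0.08, 0, 0], [0, 0, 0]], [[0.08, 0, 0], [0, 0, 0]], [[0, 0, 0], [0, 0, 0]]])

```text
time_s: 6.85
position: [0.5058, 0.021, 0.0778]
tool_rot: [[-0.187, 0.982, 0.003], [0.982, 0.187, -0.002], [-0.003, 0.003, -1.0]]
ft_force: [0.3, -5.8, 11.1]
grip_width: 0.0857
gripper_force: 5.3
```

>>> move_arm(motion=[[[0.06, 0, 0], [0, 0, 0]], [[0.04, 0, 0], [0, 0, 0]], [[0, 0, 0], [0, 0, 0]]])

```text
time_s: 7.15
position: [0.5049, 0.0256, 0.0778]
tool_rot: [[-0.187, 0.982, 0.003], [0.982, 0.187, -0.002], [-0.003, 0.003, -1.0]]
ft_force: [1.4, -7.1, 10.4]
grip_width: 0.0855
gripper_force: 5.6
```

```bash
python3 -c "
from h import *
sl()"
```

```text
t 7.15 slicer TCP mm [-46.8  15.3] z 77.8 yaw tool y 10.77 width 0.08549866753675672 F [ 1.4 -7.1 10.4] [ 0.003 -0.002 -1.   ]
```

Not yet at the end stop; advance in small steps until the force climbs.

>>> move_arm(motion=[[[0.04, 0, 0], [0, 0, 0]], [[0.02, 0, 0], [0, 0, 0]], [[0, 0, 0], [0, 0, 0]]])

```text
time_s: 7.45
position: [0.5049, 0.0261, 0.0778]
tool_rot: [[-0.185, 0.983, 0.004], [0.983, 0.185, -0.006], [-0.007, 0.003, -1.0]]
ft_force: [-0.4, -24.8, 8.2]
grip_width: 0.0854
gripper_force: 13.6
```

>>> move_arm(motion=[[[0.02, 0, 0], [0, 0, 0]], [[0.02, 0, 0], [0, 0, 0]], [[0, 0, 0], [0, 0, 0]]])

```text
time_s: 7.75
position: [0.5049, 0.0263, 0.0779]
tool_rot: [[-0.183, 0.983, 0.005], [0.983, 0.183, -0.008], [-0.009, 0.003, -1.0]]
ft_force: [-1.5, -36.8, 6.8]
grip_width: 0.0856
gripper_force: 19.0
```

>>> move_arm(motion=[[[-0.08, 0, 0], [0, 0, 0]], [[0, 0, -0.1], [0, 0, 0]], [[0, 0, -0.1], [0, 0, 0]], [[0, 0, -0.1], [0, 0, 0]], [[-0.1, 0, -0.4], [0, 0, 0]], [[-0.2, 0, -0.8], [0, 0, 0]], [[0, 0, -1], [0, 0, 0]], [[-1, 0, 0], [0, 0, 0]], [[-1, 0, 0], [0, 0, 0]], [[0, 0, 0], [0, 0, 0]], [[0, 0, 0], [0, 0, 0]]])

```text
time_s: 8.85
position: [0.5248, -0.0858, 0.2011]
tool_rot: [[-0.184, 0.983, -0.001], [0.983, 0.184, 0.001], [0.001, -0.001, -1.0]]
ft_force: [-0.5, 0.0, -1.1]
grip_width: 0.0851
gripper_force: 0.0
```

```bash
python3 -c "
from h import *
sl()
im=viewer.get_image('scene'); save(im,'scene5.png')
c=cv2.resize(im['frame'][150:250,290:410],None,fx=6,fy=6,interpolation=cv2.INTER_CUBIC); cv2.imwrite('pics/c5.png',c[:,:,::-1])"
```

```text
t 8.85 slicer TCP mm [-48.  -97.9] z 201.1 yaw tool y 10.62 width 0.08511389307802034 F [-0.5  0.  -1.1] [-0.001  0.001 -1.   ]
```

View pics/c5.png

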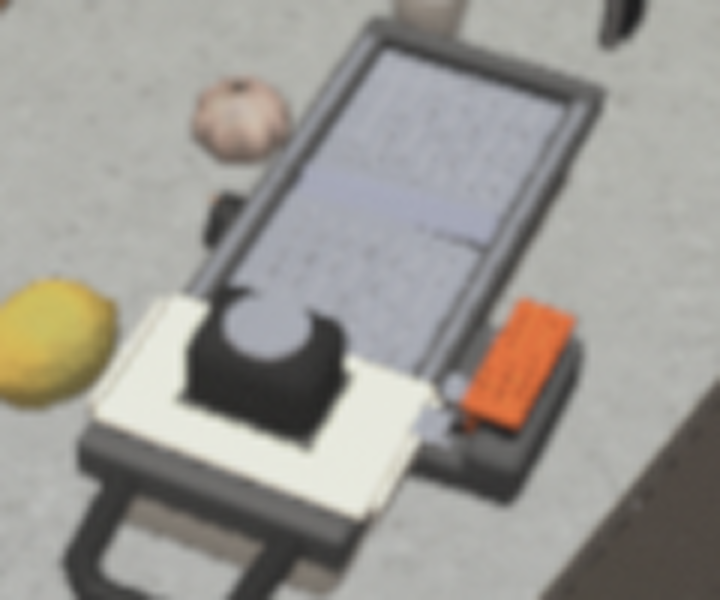

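The brim (front edge around (365,515)) is against the end bar. The orange bar is back at its raised pixels ((530,300) to (575,320)), and the nose at (457,385) stands behind the tab at (435,425).

```bash
python3 -c "
from h import *
print(env.close_job())"
```

```text
the job is handed in; nothing more can be done
None
```

The job is handed in: the last picture shows the holder home against the end bar with the catch up behind its tab and the fingers clear, but the hand-in returned no verdict.

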